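# Slide the keyed sprocket onto the oil pump shaft

## Task

Fit the drive sprocket onto the oil pump: take the sprocket whose bore has two key slots, turn it until the slots line up with the two keys on the pump's upright shaft, slide it down until it sits fully home on the shaft's shoulder, and let go. Leave the sprocket with the plain round bore where it lies.

Things in the scene. Friction and masses are not known exactly. Their poses are not given: they have to be found in the camera images.
- keyed_sprocket_grip (a point): The right sprocket, loose, boss up, 54 mm high: dark toothed flange 84 mm across, 10 thick; bright block boss, flat sides (+-y) 44 mm apart, ends (+-x) 50 apart, either pair to grip. Through bore: round 28 mm plus two opposite slots 16 wide, 38 end to end, along x. Half a turn fits alike. Point: on the bore axis, 34 mm above the underside, 24 above the flange; z up. 0.25-0.5 kg.
- shaft_seat (a point): Centre of the shoulder's top face on the fixed oil pump (round aluminium body 145 mm across, 38 high), 46 mm above the bench. The fitted sprocket's underside rests here. z is up the shaft; x runs along the line through its two opposite keys: 34 mm end to end across the shaft, 10 thick, rising 36 mm from the shoulder plus a roof-shaped top with its ridge 39.5 above. Either way round fits.
- shaft_tip (a point): Top of the pump's upright steel shaft, 60 mm above the shoulder, on the axis. The shaft is 22 mm thick for 44 mm up from the shoulder, then tapers to 8 mm at this tip, which guides the bore on. The pump's two square port stubs (30 mm wide, ends 164 mm apart) stick out of the body in line with the two keys.
- plain_sprocket_grip (a point): The wrong sprocket, loose: same size and outside shape as the right one, but its bore is a plain round 28 mm hole without slots. This point is on its axis, 34 mm above its underside. The two sprockets may lie in either place.
Things that resemble listed ones, but are neither listed nor needed, are in the scene too. What is shaped like the part that bears keyed_sprocket_grip but purple or yellow is not meant.

How it is judged:
By the outcome, as a careful person would: the job done as asked, in the order asked, and still so for the second after the job is handed in, with the robot touching nothing.
It also fails if it takes over 40 s, if anything falls off the work surface, if the arm or the gripper's body presses on something with over 40 N, if the wrist force passes 120 N, or if a joint passes its speed limit or range.

## Robot

A 6-joint arm with a two-finger parallel gripper is mounted at the origin on the work surface. World frame = base frame: x ahead of the robot, y to its left, z up, the work surface at z = 0. Lengths are in m, angles in degrees, forces in N, time in s.
With the tool pointing down it reaches from about 0.4 to 0.825 m from the base axis. Payload 7 kg.
Tool frame: the origin (TCP) lies midway between the tips of the shut fingers; the grasp point (between the pads) lies hold_point_z behind it (hold_point_z is the distance from the TCP to the grasp point, in m); z points along the fingers, y is the line along which they close (so a half turn about z gives the same grasp; the last joint's range is limited). The gripper opens to 88 mm and grips with 3 to 60 N. Pads are 19 mm wide; open, the fingers measure 130 mm over their backs; the gripper's body (78 mm by 193 mm) begins 47 mm behind the grasp point.
Start: joints at [-58.952, 20.546, 0.682, 0, -70.136, -16.507], TCP at [0.169, -0.653, 0.201] pointing down, gripper open.
Joint ranges: [-176.03, 176.03], [-82.01, 121.73], [-58.28, 71.71], [-173.87, 95.51], [-174.79, -0.11], [-173.66, 173.66]. Speed limits (degrees/s): [136.94, 136.94, 172.46, 180, 180, 180].

## Interface

Orientations are given as [roll, pitch, yaw] about the fixed x, y, z axes, in that order (R = Rz(yaw) Ry(pitch) Rx(roll)).
In Python, from plant import * gives the robot as it stands.
- The arm moves only by the tool step_arm, never from a script. Its argument "steps" is a list that holds one entry, the list of rows, each a list of 6 numbers: the shift along the tool's x, y, z scaled (see below), then the turn, a rotation vector about the tool's x, y, z scaled (see below). In form: [[[tx, ty, tz, wx, wy, wz], ...]]. A call has 1 to 20 rows; each row is the pose to reach, as a shift and turn from the pose commanded when the call began, along the tool's axes at that moment; what a row does not reach only later rows make up. The controller multiplies each number of a shift by 100 mm and each number of a turn by 0.5 rad. A row lasts 1/10 s, in which the tool goes at most 50 mm and 8.59 degrees, less where a joint would pass 70% of its speed; a pose out of reach is approached as far as the arm can. A call with a number of a shift or a turn outside -1 to 1 is refused whole. A call with a gripper value outside its range is refused whole. "jaw" is the closure in counts, from 0 (fully open) to 255 (shut), set as the call begins (left out, the last holds). The fingers move at their own pace and stop on an object; the grip force is fixed at half the most. Time passes only in rows, so rows that repeat a pose let the fingers close. It gives the time, the measured TCP pose, the force, the opening and the grip force at its end, in the units of the state.
- get_obs(): the state, without advancing time (a new reading comes with each control period).
- snapshot(name): name is "scene" or "top" or "wrist"; returns (picture, depth): 400x640x3 uint8, red, green, blue; 400x640 float32, m along the optical axis (not along the pixel's ray), 0 where there is no reading.
- calibration(name): a dict with "mtx" (3x3 intrinsics, pixels), "rvec" (rotation vector, rad) and "tvec" (3), from world to camera coordinates, as OpenCV has them. Camera axes: x right, y down, z forward; pixel columns grow to the right and rows downward; lengths in m; the calibration is good to about 2 mm. A picture is of the moment at which its call begins: read the wrist's pose just before it. calibration takes no time and is no camera call; for the wrist camera it gives the pose at the moment of the call.
- close_job(): hands the job in; it is judged then, once.
The state is a dict: "clock": time; "joint_pos": joint angles; "qvel": joint speeds; "tau": joint torques, N m; "tool_pos": TCP position; "orientation": TCP orientation; "force": force on the tool from outside, world axes, zero at the start; "moment": the same for the moment, N m; "opening": finger opening in m; "gripper_force": force on a finger pad.
Only numpy, scipy, OpenCV 4.12 (cv2) and the standard library are available. Lean on these libraries where they do the work, as an engineer would, in place of code of your own. Each camera call takes 0.05 s, during which the arm holds its last target. There are 200 camera calls.

## Working session

There is one attempt and no reset: what is moved stays moved. The work goes in short steps, Python scripts to look and compute and a tool call to move; the robot and the scene stay as the last step left them, time stands still between calls to the robot, and variables do not carry over. Pictures are saved under pics/ and viewed, at most 10 in all, crops included, and the job is handed in when it is done.

Besides the shell and the picture viewer there is one more tool, called after ">>>" as name(argument=value, ...) on one line, values as JSON. step_arm: Moves the arm, as the interface text tells. Its arguments: {"type":"object","properties":{"steps":{"type":"array","items":{"type":"array","items":{"type":"array","items":{"type":"number","minimum":-1,"maximum":1}}}},"jaw":{"type":"number"}},"required":["steps"]}

```bash
mkdir -p pics; ls; cat > h.py <<'E'
from plant import *
import numpy as np, cv2
from scipy.spatial.transform import Rotation as R
def cloud(name):
    c=calibration(name); im,d=snapshot(name)
    K=np.array(c["mtx"]);Rm=cv2.Rodrigues(np.array(c["rvec"],float))[0];t=np.array(c["tvec"],float).ravel()
    v,u=np.mgrid[:400,:640]
    P=np.stack([(u-K[0,2])/K[0,0]*d,(v-K[1,2])/K[1,1]*d,d],-1)
    W=(P-t)@Rm; W[d==0]=np.nan
    return im,d,W
def save(n,im): cv2.imwrite(f"pics/{n}.png",cv2.cvtColor(im,cv2.COLOR_RGB2BGR))
E
python3 - <<'E'
from h import *
o=get_obs();print(o)
im,d,W=cloud("top");save("top",im);np.save("top.npy",W)
im,d,W=cloud("scene");save("scene",im);np.save("scene.npy",W)
E
```

```text
pics
{'clock': 0.0, 'joint_pos': array([-5.89506646e+01,  2.05925000e+01,  6.33755869e-01, -2.01085716e-02,
       -7.01370784e+01, -1.65069060e+01]), 'qvel': array([-0.0818696 , -0.02398248,  0.06861546,  0.00506859, -0.035836  ,
       -0.02971945]), 'tau': array([-1.81423053e-03, -5.82722962e+01,  2.93051845e+01,  6.99702144e+00,
        6.79300865e-03, -1.65119905e-04]), 'tool_pos': array([ 0.16932207, -0.65285902,  0.20011062]), 'orientation': array([ 1.79902755e+02, -9.10464239e-03, -1.65464411e+02]), 'force': array([ 0.14267747,  0.36727693, -0.23570662]), 'moment': array([-0.02992232,  0.00207998, -0.04698608]), 'gripper_force': 0.0, 'opening': 0.08732604532464391}
```

View pics/top.png

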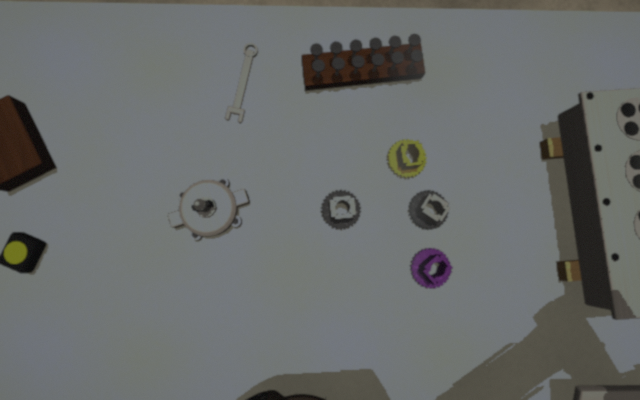

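View pics/scene.png

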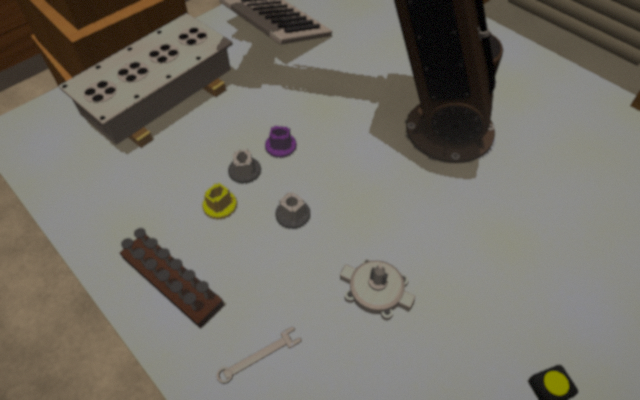

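The top view shows the pump at about (207,207), with dark sprockets at (342,208), whose bore looks round, and (430,209), which looks slotted. The purple one at (432,268) and the yellow one at (407,158) are decoys. I'll enlarge the candidates and measure them.

```bash
python3 - <<'E'
from h import *
im=cv2.imread("pics/top.png");W=np.load("top.npy")
a=[cv2.resize(im[y-25:y+25,x-25:x+25],(390,390),interpolation=cv2.INTER_CUBIC) for x,y in((342,208),(430,209))]
cv2.imwrite("pics/crop.png",cv2.convertScaleAbs(np.hstack(a),alpha=1.5))
for n,x,y in(("A",342,208),("B",430,209),("pump",207,207)):
    r=26 if n!="pump" else 45
    P=W[y-r:y+r,x-r:x+r].reshape(-1,3)
    zr=[(.005,.015),(.047,.06)] if n!="pump" else [(.025,.043),(.06,.12)]
    for lo,hi in zr:
        Q=P[(P[:,2]>lo)&(P[:,2]<hi)]
        print(n,len(Q),Q.mean(0).round(4),[np.round(k,4) for k in cv2.minAreaRect((Q[:,:2]*1000).astype(np.float32))],np.array(cv2.minEnclosingCircle((Q[:,:2]*1000).astype(np.float32))[0]))
    Q=P[np.isfinite(P[:,2])];print(np.percentile(Q[:,2],[1,50,95,99,100]).round(4))
E
```

```text
A 632 [ 0.4857 -0.0768  0.0093] [array([488.3965, -80.1065]), array([82.1985, 82.6172]), np.float64(89.7359)] [488.87579346 -79.38618469]
A 377 [ 0.4884 -0.0791  0.0531] [array([488.6056, -79.4777]), array([43.8826, 50.0861]), np.float64(5.7825)] [488.737854   -79.33023071]
[-0.0035  0.0007  0.0536  0.0553  0.0568]
B 560 [ 0.485  -0.2549  0.0091] [array([ 488.5863, -264.718 ]), array([83.1791, 82.2108]), np.float64(3.6132)] [ 488.38314819 -264.9864502 ]
B 349 [ 0.4883 -0.2642  0.0528] [array([ 488.7275, -264.8773]), array([50.0463, 45.0642]), np.float64(56.1561)] [ 488.65936279 -264.4052124 ]
[-0.0037  0.0009  0.0535  0.0551  0.0564]
pump 2451 [0.4883 0.1901 0.0353] [array([489.1476, 192.5549]), array([115.7623, 143.6346]), np.float64(55.5951)] [491.94787598 192.96205139]
pump 200 [0.4882 0.1893 0.0881] [array([489.1026, 192.1967]), array([20.9545, 34.8689]), np.float64(0.7938)] [488.81481934 192.33503723]
[-0.0036  0.0009  0.0403  0.0924  0.1072]
```

View pics/crop.png

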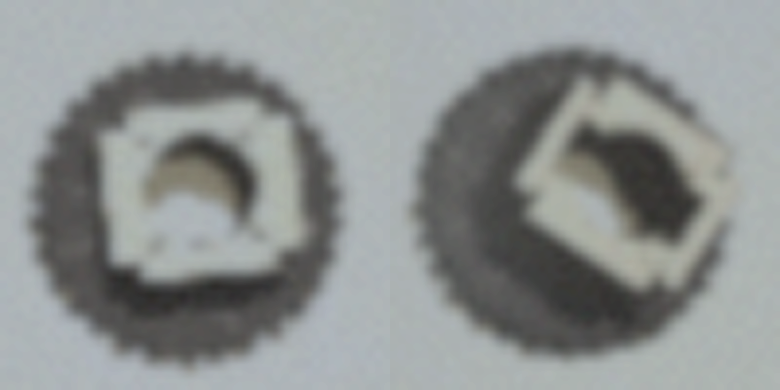

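Sprocket A (342,208) has the plain bore. B (430,209) has two slots running along about 56° in world, so B is the target, at (0.4885, -0.2648). Next I'll measure the pump's axis and write a move planner.

```bash
cat >> h.py <<'E'
def plan(p0,y0,p1,y1):
    """split tool-down move into calls; print rounded row per call"""
    p0,p1=np.array(p0,float),np.array(p1,float)
    T=lambda y:R.from_euler('xyz',[180,0,y],degrees=True)
    n=1
    while True:
        rows=[];ok=True
        for i in range(n):
            ya=y0+(y1-y0)*i/n; s=T(ya).inv().apply((p1-p0)/n)/.1
            w=(T(ya).inv()*T(y0+(y1-y0)*(i+1)/n)).as_rotvec()/.5
            rows.append(np.r_[s,w].round(3)); ok&=np.abs(rows[-1]).max()<=1
        if ok: break
        n+=1
    for r in rows: print([float(x) for x in r+0.])
E
python3 - <<'E'
from h import *
import plant
print([ (k,getattr(plant,k)) for k in dir(plant) if 'hold' in k.lower()])
W=np.load("top.npy");P=W[150:265,150:265].reshape(-1,3)
c=np.array([.4891,.1923])
r=np.hypot(*(P[:,:2]-c).T)
Q=P[(r>.0745)&(r<.088)&(P[:,2]>.012)][:,:2]-c
a=np.degrees(np.arctan2(Q[:,1],Q[:,0]))
import collections
print(sorted(collections.Counter((a//10*10).astype(int)).items()))
for lo,hi in((.03,.041),(.08,.092),(.1,.12)):
    S=P[(P[:,2]>lo)&(P[:,2]<hi)];S=S[np.hypot(*(S[:,:2]-c).T)<.04] if lo>.05 else S
    print(lo,len(S),S.mean(0).round(4),cv2.minAreaRect((S[:,:2]*1000).astype(np.float32)))
plan([.169,-.653,.201],-165.46,[.4885,-.2648,.2],-124)
E
```

```text
[('hold_point_z', 0.0188)]
[(np.int64(-90), 7), (np.int64(-80), 32), (np.int64(-70), 28), (np.int64(-60), 1), (np.int64(90), 5), (np.int64(100), 28), (np.int64(110), 27)]
0.03 2092 [0.4884 0.1902 0.0366] ((489.5797424316406, 192.8099365234375), (113.06694030761719, 114.00495147705078), 63.52815246582031)
0.08 73 [0.4882 0.1889 0.086 ] ((489.074462890625, 192.66607666015625), (20.93044090270996, 33.9299201965332), 0.29555678367614746)
0.1 36 [0.4893 0.1917 0.1035] ((489.1910095214844, 191.85601806640625), (11.382206916809082, 11.067449569702148), 73.37718200683594)
[-0.678, 0.493, 0.002, 0.0, 0.0, -0.241]
[-0.732, 0.407, 0.002, 0.0, 0.0, -0.241]
[-0.776, 0.316, 0.002, 0.0, 0.0, -0.241]
[-0.808, 0.221, 0.002, 0.0, 0.0, -0.241]
[-0.829, 0.122, 0.002, 0.0, 0.0, -0.241]
[-0.838, 0.021, 0.002, 0.0, 0.0, -0.241]
```

>>> step_arm(steps=[[[-0.678,0.493,0,0,0,-0.241],[-0.678,0.493,0,0,0,-0.241],[-0.678,0.493,0,0,0,-0.241]]], jaw=0)

```text
clock: 0.4
tool_pos: [0.2246, -0.586, 0.2011]
orientation: [180.0, 0.0, -158.4]
force: [0.7, -0.6, 0.9]
opening: 0.0879
gripper_force: 0.0
```

>>> step_arm(steps=[[[-0.732,0.407,0,0,0,-0.241],[-0.732,0.407,0,0,0,-0.241],[-0.732,0.407,0,0,0,-0.241]]])

```text
clock: 0.7
tool_pos: [0.2777, -0.5218, 0.2012]
orientation: [180.0, 0.0, -151.5]
force: [0.8, -0.5, 0.2]
opening: 0.0877
gripper_force: 0.0
```

>>> step_arm(steps=[[[-0.776,0.316,0,0,0,-0.241],[-0.776,0.316,0,0,0,-0.241],[-0.776,0.316,0,0,0,-0.241]]])

```text
clock: 1.0
tool_pos: [0.3308, -0.4575, 0.2011]
orientation: [-180.0, 0.0, -144.6]
force: [-0.3, -1.0, 0.3]
opening: 0.0879
gripper_force: 0.0
```

>>> step_arm(steps=[[[-0.808,0.221,0,0,0,-0.241],[-0.808,0.221,0,0,0,-0.241],[-0.808,0.221,0,0,0,-0.241]]])

```text
clock: 1.3
tool_pos: [0.3841, -0.3932, 0.201]
orientation: [-180.0, 0.0, -137.7]
force: [-1.1, 0.1, 0.1]
opening: 0.0876
gripper_force: 0.0
```

>>> step_arm(steps=[[[-0.829,0.122,0,0,0,-0.241],[-0.829,0.122,0,0,0,-0.241],[-0.829,0.122,0,0,0,-0.241]]])

```text
clock: 1.6
tool_pos: [0.4374, -0.3288, 0.2009]
orientation: [-180.0, 0.0, -130.8]
force: [-0.7, -0.5, -0.1]
opening: 0.0877
gripper_force: 0.0
```

>>> step_arm(steps=[[[-0.838,0.021,0,0,0,-0.241],[-0.838,0.021,0,0,0,-0.241],[-0.838,0.021,0,0,0,-0.241],[-0.838,0.021,0,0,0,-0.241]]])

```text
clock: 2.0
tool_pos: [0.4889, -0.2657, 0.2007]
orientation: [180.0, -0.0, -124.0]
force: [-1.1, -1.2, -0.6]
opening: 0.0873
gripper_force: 0.0
```

Now over the target, I'll take a close look with the wrist camera.

```bash
python3 - <<'E'
from h import *
im,d,W=cloud("wrist");save("w1",im)
o=get_obs();print(o["tool_pos"],o["orientation"])
P=W.reshape(-1,3);r=np.hypot(P[:,0]-.4885,P[:,1]+.2648)
for lo,hi,rr in((.006,.014,.05),(.048,.06,.036)):
    Q=P[(P[:,2]>lo)&(P[:,2]<hi)&(r<rr)]
    print(len(Q),Q.mean(0).round(4),cv2.minAreaRect((Q[:,:2]*1000).astype(np.float32)))
E
```

```text
[ 0.48853942 -0.26607946  0.20075229] [ 1.79958568e+02 -2.93517675e-02 -1.24065754e+02]
1388 [ 0.4849 -0.2732  0.009 ] ((489.4560241699219, -266.8131103515625), (82.70209503173828, 83.2868881225586), 56.43021774291992)
917 [ 0.4892 -0.2668  0.0528] ((489.3581237792969, -266.37518310546875), (49.88994598388672, 43.31852722167969), 55.96465301513672)
```

View pics/w1.png

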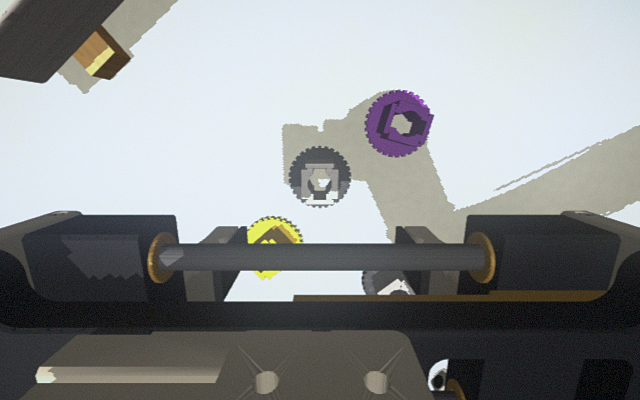

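The wrist picture shows the slotted bore at (320,177), aligned with the gripper. The position agrees to within 1 mm, so I'll descend and grip.

>>> step_arm(steps=[[[0,0,0.4,0,0,0],[0,0,0.8,0,0,0],[0,0,1,0,0,0],[0,0,1,0,0,0]]])

```text
clock: 2.45
tool_pos: [0.4859, -0.266, 0.098]
orientation: [179.7, -0.1, -124.2]
force: [-0.6, 0.5, 0.0]
opening: 0.0875
gripper_force: 0.0
```

>>> step_arm(steps=[[[0,0,0.25,0,0,0],[0,0,0.5,0,0,0],[0,0,0.7,0,0,0],[0,0,0.84,0,0,0],[0,0,0.84,0,0,0],[0,0,0.84,0,0,0]]])

```text
clock: 3.05
tool_pos: [0.4897, -0.2662, 0.0184]
orientation: [-179.9, 0.0, -124.1]
force: [0.2, -0.1, -0.3]
opening: 0.0875
gripper_force: 0.0
```

>>> step_arm(steps=[[[0,0,0,0,0,0],[0,0,0,0,0,0],[0,0,0,0,0,0],[0,0,0,0,0,0],[0,0,0,0,0,0],[0,0,0,0,0,0],[0,0,0,0,0,0],[0,0,0,0,0,0],[0,0,0,0,0,0],[0,0,0,0,0,0]]], jaw=255)

```text
clock: 4.05
tool_pos: [0.4896, -0.2654, 0.0172]
orientation: [-180.0, 0.0, -124.0]
force: [1.0, -1.6, 0.9]
opening: 0.0433
gripper_force: 30.0
```

>>> step_arm(steps=[[[0,0,-0.3,0,0,0],[0,0,-0.7,0,0,0],[0,0,-1,0,0,0],[0,0,-1,0,0,0]]])

```text
clock: 4.45
tool_pos: [0.4909, -0.2658, 0.1209]
orientation: [-179.7, 0.1, -124.0]
force: [1.2, -0.4, -3.1]
opening: 0.0436
gripper_force: 30.0
```

>>> step_arm(steps=[[[0,0,-0.4,0,0,0],[0,0,-0.8,0,0,0],[0,0,-0.8,0,0,0],[0,0,-0.8,0,0,0]]])

```text
clock: 4.85
tool_pos: [0.4884, -0.2647, 0.1963]
orientation: [179.9, 0.0, -124.1]
force: [-0.3, 0.5, -4.0]
opening: 0.0436
gripper_force: 30.0
```

Gripped: opening 43.5 mm, load about 4 N. Now I'll carry it towards the pump, turning on the way.

```bash
python3 - <<'E'
from h import *
plan([.4885,-.2648,.197],-124,[.489,.0925,.197],-71.5)
E
```

```text
[-0.741, 0.498, 0.0, 0.0, 0.0, -0.458]
[-0.835, 0.317, 0.0, 0.0, 0.0, -0.458]
[-0.885, 0.119, 0.0, 0.0, 0.0, -0.458]
[-0.889, -0.085, 0.0, 0.0, 0.0, -0.458]
```

>>> step_arm(steps=[[[-0.37,0.25,0,0,0,-0.23],[-0.741,0.498,0,0,0,-0.458],[-0.741,0.498,0,0,0,-0.458]]])

```text
clock: 5.15
tool_pos: [0.4876, -0.1721, 0.1945]
orientation: [179.7, 0.0, -110.5]
force: [0.6, 0.1, -2.5]
opening: 0.0436
gripper_force: 30.0
```

>>> step_arm(steps=[[[-0.42,0.16,0,0,0,-0.23],[-0.835,0.317,0,0,0,-0.458],[-0.835,0.317,0,0,0,-0.458]]])

```text
clock: 5.45
tool_pos: [0.4882, -0.0831, 0.1949]
orientation: [179.8, 0.0, -97.4]
force: [0.2, -1.0, -2.4]
opening: 0.0436
gripper_force: 30.0
```

>>> step_arm(steps=[[[-0.44,0.06,0,0,0,-0.23],[-0.885,0.119,0,0,0,-0.458],[-0.885,0.119,0,0,0,-0.458]]])

```text
clock: 5.75
tool_pos: [0.4888, 0.0058, 0.1951]
orientation: [179.8, 0.0, -84.3]
force: [0.0, -0.1, -2.7]
opening: 0.0436
gripper_force: 30.0
```

>>> step_arm(steps=[[[-0.44,-0.04,0,0,0,-0.23],[-0.889,-0.085,0,0,0,-0.458],[-0.889,-0.085,0,0,0,-0.458],[-0.889,-0.085,0,0,0,-0.458],[-0.889,-0.085,0,0,0,-0.458]]])

```text
clock: 6.25
tool_pos: [0.4891, 0.0909, 0.1958]
orientation: [179.8, -0.0, -71.6]
force: [-0.1, -1.2, -3.0]
opening: 0.0435
gripper_force: 30.0
```

```bash
python3 - <<'E'
from h import *
im,d,W=cloud("wrist");save("w2",im)
o=get_obs();t=o["tool_pos"];print(t,o["orientation"])
P=W.reshape(-1,3);c=np.array([.489,.1923])
for lo,hi,rr in((.034,.042,.076),(.05,.075,.02),(.075,.088,.025),(.096,.11,.015)):
    Q=P[(P[:,2]>lo)&(P[:,2]<hi)&(np.hypot(*(P[:,:2]-c).T)<rr)]
    if len(Q)>5: print(lo,len(Q),Q.mean(0).round(4),cv2.minAreaRect((Q[:,:2]*1000).astype(np.float32)))
r=np.hypot(*(P[:,:2]-c).T);S=P[(r>.075)&(r<.086)&(P[:,2]>.012)][:,:2]-c
a=np.degrees(np.arctan2(S[:,1],S[:,0]))
print("stubs",[(len(x),x.mean(),x.min(),x.max()) for x in(a[a>60],a[a<-30]) if len(x)])
Q=P[(P[:,2]>.1)&(np.hypot(P[:,0]-t[0],P[:,1]-t[1])<.05)]
print("held",len(Q))
E
```

```text
[0.48933278 0.09068302 0.19609529] [ 1.79884432e+02 -2.02084953e-02 -7.16724228e+01]
0.034 582 [0.4762 0.1767 0.0367] ((476.9559326171875, 191.95944213867188), (106.78533172607422, 47.462310791015625), 88.05256652832031)
0.096 66 [0.4927 0.1912 0.103 ] ((493.4520263671875, 191.74490356445312), (8.558454513549805, 8.84380054473877), 16.834611892700195)
stubs [(733, np.float64(-91.39863049383177), np.float64(-104.38923515928221), np.float64(-78.14769323383068))]
held 56367
```

View pics/w2.png

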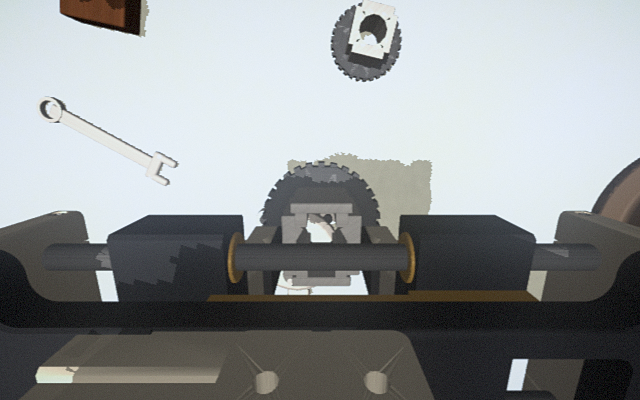

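The wrist camera faces away from the pump, so I rely on the top measurement: axis about (0.4895, 0.192), keys at about 108°. Next I'll hover above the tip and check with the scene camera.

>>> step_arm(steps=[[[-0.3,-0.1,0,0,0,0],[-0.6,-0.2,0,0,0,0],[-0.942,-0.32,0,0,0,0],[-0.942,-0.32,0,0,0,0],[-0.942,-0.32,0,0,0,0]]])

```text
clock: 6.8
tool_pos: [0.4903, 0.1908, 0.1965]
orientation: [179.9, -0.0, -71.6]
force: [0.0, 0.9, -3.2]
opening: 0.0442
gripper_force: 30.0
```

>>> step_arm(steps=[[[0,0,0.3,0,0,0],[0,0,0.6,0,0,0],[0,0,0.68,0,0,0],[0,0,0.68,0,0,0],[0,0,0.68,0,0,0],[0,0,0.68,0,0,0]]])

```text
clock: 7.4
tool_pos: [0.4914, 0.1917, 0.1307]
orientation: [-179.9, 0.0, -71.6]
force: [-0.2, -0.5, -2.8]
opening: 0.0435
gripper_force: 30.0
```

```bash
python3 - <<'E'
from h import *
o=get_obs();print(o["tool_pos"],o["orientation"],o["force"])
im,d,W=cloud("scene");np.save("s2.npy",W)
t=o["tool_pos"];P=W.reshape(-1,3)
Q=P[(abs(P[:,2]-(t[2]-.007))<.006)&(np.hypot(P[:,0]-t[0],P[:,1]-t[1])<.06)]
print(len(Q),Q.min(0),Q.max(0))
# circle fit on outer rim of flange
from scipy.optimize import least_squares
f=least_squares(lambda c:np.hypot(Q[:,0]-c[0],Q[:,1]-c[1])-.041,t[:2],loss='soft_l1',f_scale=.001);print(f.x)
B=np.load("scene.npy").reshape(-1,3)
c=np.array([.489,.192]);r=np.hypot(*(B[:,:2]-c).T)
S=B[(r>.0745)&(r<.083)&(B[:,2]>.02)];a=np.degrees(np.arctan2(*(S[:,:2]-c).T[::-1]))
for x in(a[a>0],a[a<0]): print(len(x),np.percentile(x,[1,50,99]))
S=B[(r<.02)&(B[:,2]>.095)];print(len(S),S.mean(0))
S=B[(r<.03)&(B[:,2]>.05)&(B[:,2]<.085)];print(len(S),cv2.minAreaRect((S[:,:2]*1000).astype(np.float32)))
save("s2",cv2.resize(im[200:340,310:450],(600,600),interpolation=cv2.INTER_CUBIC))
E
```

```text
[0.49142148 0.19172402 0.13065778] [-1.79857295e+02  3.77462705e-02 -7.15638549e+01] [-0.16572003 -0.49032651 -2.80897843]
228 [0.45476618 0.1819058  0.11771059] [0.5361764  0.23221166 0.12780187]
[0.49478913 0.18489955]
37 [ 94.94396149 104.33953194 115.85893294]
55 [-79.61802104 -67.55828231 -57.16998701]
51 [0.49451078 0.19178305 0.10124578]
156 ((494.9955139160156, 190.6852569580078), (18.152935028076172, 33.90920639038086), 17.00973892211914)
```

View pics/s2.png

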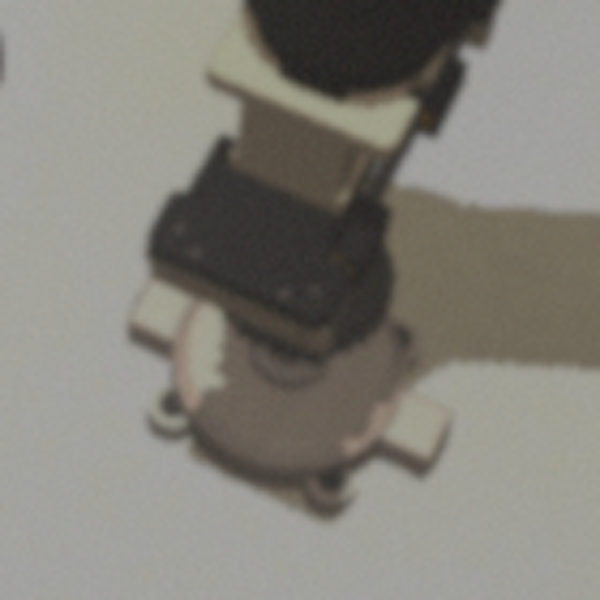

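Scene data also gives the key direction as about 107°, and the alignment looks right. I'll descend slowly over the taper.

>>> step_arm(steps=[[[0,0,0,0,0,0.017],[0,0,0,0,0,0.017],[0,0,0.05,0,0,0.017],[0,0,0.1,0,0,0.017],[0,0,0.15,0,0,0.017],[0,0,0.2,0,0,0.017],[0,0,0.22,0,0,0.017],[0,0,0.22,0,0,0.017],[0,0,0.22,0,0,0.017]]])

```text
clock: 8.35
tool_pos: [0.4905, 0.1914, 0.1071]
orientation: [180.0, -0.0, -72.0]
force: [0.7, 0.3, -2.8]
opening: 0.0435
gripper_force: 30.0
```

>>> step_arm(steps=[[[0,0,0.03,0,0,0],[0,0,0.06,0,0,0],[0,0,0.09,0,0,0],[0,0,0.12,0,0,0],[0,0,0.15,0,0,0],[0,0,0.15,0,0,0],[0,0,0.15,0,0,0]]])

```text
clock: 9.05
tool_pos: [0.4904, 0.1914, 0.092]
orientation: [180.0, -0.0, -72.0]
force: [0.0, 0.3, -2.8]
opening: 0.0435
gripper_force: 30.0
```

There was no contact, and the keys are already 7 mm inside the slots. Continuing down.

>>> step_arm(steps=[[[0,0,0.05,0,0,0],[0,0,0.1,0,0,0],[0,0,0.15,0,0,0],[0,0,0.2,0,0,0],[0,0,0.24,0,0,0],[0,0,0.27,0,0,0],[0,0,0.27,0,0,0],[0,0,0.27,0,0,0]]])

```text
clock: 9.85
tool_pos: [0.4905, 0.1914, 0.0651]
orientation: [180.0, -0.0, -72.0]
force: [-0.1, 0.3, -2.3]
opening: 0.0435
gripper_force: 30.0
```

>>> step_arm(steps=[[[0,0,0.005,0,0,0],[0,0,0.01,0,0,0],[0,0,0.015,0,0,0],[0,0,0.02,0,0,0],[0,0,0.02,0,0,0],[0,0,0.02,0,0,0]]])

```text
clock: 10.45
tool_pos: [0.4905, 0.1916, 0.0634]
orientation: [-180.0, 0.0, -72.0]
force: [-2.4, 1.2, 2.7]
opening: 0.0441
gripper_force: 30.0
```

It touches the shoulder (+5.5 N at TCP z = 0.063). I'll release and raise the arm.

>>> step_arm(steps=[[[0,0,0,0,0,0],[0,0,0,0,0,0],[0,0,0,0,0,0],[0,0,0,0,0,0],[0,0,0,0,0,0],[0,0,0,0,0,0],[0,0,0,0,0,0],[0,0,0,0,0,0]]], jaw=0)

```text
clock: 11.25
tool_pos: [0.4904, 0.1914, 0.0631]
orientation: [180.0, -0.0, -72.0]
force: [-0.2, -0.2, 0.0]
opening: 0.0873
gripper_force: 0.0
```

>>> step_arm(steps=[[[0,0,-0.2,0,0,0],[0,0,-0.5,0,0,0],[0,0,-0.9,0,0,0],[0,0,-1,0,0,0],[0,0,-1,0,0,0]]])

```text
clock: 11.75
tool_pos: [0.4915, 0.1922, 0.1652]
orientation: [-179.8, 0.1, -72.0]
force: [0.2, -0.2, -0.3]
opening: 0.0875
gripper_force: 0.0
```

>>> step_arm(steps=[[[0.3,0,-0.3,0,0,0],[0.7,0,-0.3,0,0,0],[1,0,-0.3,0,0,0],[1,0,-0.3,0,0,0]]])

```text
clock: 12.15
tool_pos: [0.521, 0.0936, 0.1917]
orientation: [179.9, -0.0, -72.2]
force: [-0.4, -0.5, 0.2]
opening: 0.0878
gripper_force: 0.0
```

>>> step_arm(steps=[[[0.4,0,0,0,0,0],[0.8,0,0,0,0,0],[1,0,0,0,0,0],[1,0,0,0,0,0],[1,0,0,0,0,0]]])

```text
clock: 12.65
tool_pos: [0.5515, 0.0011, 0.1918]
orientation: [179.9, 0.0, -72.1]
force: [-0.5, 0.5, 0.5]
opening: 0.0874
gripper_force: 0.0
```

```bash
python3 - <<'E'
from h import *
im,d,W=cloud("top");P=W[140:280,140:280].reshape(-1,3);r=np.hypot(P[:,0]-.489,P[:,1]-.192)
for lo,hi,a,b in((.05,.07,.03,.045),(.085,.115,.018,.025),(.1,.12,0,.006)):
    Q=P[(P[:,2]>lo)&(P[:,2]<hi)&(r>a)&(r<b)];print(len(Q),np.median(Q,0))
im2=snapshot("scene")[0]
c=lambda i,y,x,k:cv2.resize(i[y-k:y+k,x-k:x+k],(390,390),interpolation=cv2.INTER_CUBIC)
save("end",np.hstack([c(im,207,207,50),c(im2,285,378,50)]))
E
```

```text
515 [0.48389396 0.18123732 0.05529828]
278 [0.48847842 0.19222428 0.09902456]
33 [0.48821146 0.19123983 0.10513623]
```

View pics/end.png

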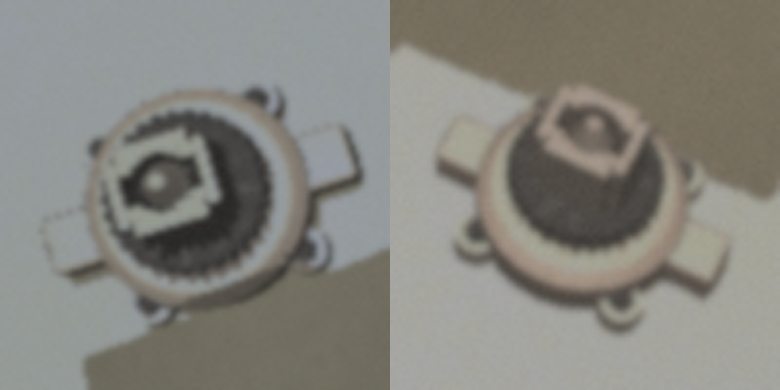

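The sprocket sits level. Its flange top is at 55–56 mm and its boss top at 99–100 mm, which matches fully home, and its slots line up with the ports. I'm handing the job in.

```bash
python3 -c "
from plant import *
print(close_job())"
```

```text
the job is handed in; nothing more can be done
None
```

The slotted sprocket is fitted over the keys, sitting fully home on the shaft's shoulder and released; the plain sprocket was not touched, and I handed the job in at about 13 s (no verdict was returned).

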